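# Pack the lining jig and hold the tile flush

## Robot

A 6-joint arm with a two-finger parallel gripper is mounted at the origin on a cart in front of the work surface, level with it; the furniture and walls round the work are solid. World frame = base frame: x ahead of the robot, y to its left, z up, the work surface at z = 0. Lengths are in mm, angles in rad, forces in N, time in s.
With the tool pointing down it reaches from about 350 to 875 mm from the base axis. Payload 4.2 kg.
Tool frame: the origin (TCP) lies midway between the tips of the shut fingers; the grasp point (between the pads) lies 19 mm behind it (arm.tcp_to_grasp is the distance from the TCP to the grasp point, in mm); z points along the fingers, y is the line along which they close (so a half turn about z gives the same grasp; the last joint's range is limited). The gripper opens to 85 mm and grips with 20 to 120 N. Pads are 22 mm wide; open, the fingers measure 114 mm over their backs; the gripper's body (76 mm by 85 mm) begins 54 mm behind the grasp point. The pads swing forward as they close: fully open they stand 13 mm farther back than shut.
Start: joints at [1.419, 0.385, 0.008, 0, -1.194, -0.259], TCP at [249.556, 572.993, 231.312] pointing down, gripper open.
Joint ranges: [-3.14, 3.14], [-1.21, 2.06], [-1.07, 1.41], [-3.16, 2.05], [-2.99, -0.16], [-3.1, 3.1]. Speed limits (rad/s): [2.79, 2.79, 3.14, 3.14, 3.14, 3.14].

## Interface

Orientations are given as a unit quaternion [x, y, z, w].
In Python, from bench import arm, imaging, job, models gives the robot as it stands.
- The arm moves only by the tool arm_command, never from a script. Its argument "rows" is a list of rows, each an object with "grip": the opening, from 0 (shut) to 1 (fully open); "linear": the shift along the tool's x, y, z in mm, a list of three; "rot": the turn, a rotation vector about the tool's x, y, z in rad, a list of three. In form: [{"grip": grip, "linear": [tx, ty, tz], "rot": [rx, ry, rz]}, ...]. A call has 1 to 10 rows; each row is the pose to reach, as a shift and turn from the pose commanded when the call began, along the tool's axes at that moment; what a row does not reach only later rows make up. A row lasts 1/8 s, in which the tool goes at most 62.5 mm and 10.7 degrees, less where a joint would pass 70% of its speed; a pose out of reach is approached as far as the arm can. A call with a gripper value outside its range is refused whole. The fingers move at their own pace and stop on an object; the grip force is fixed at half the most. Time passes only in rows, so rows that repeat a pose let the fingers close. It gives the time, the measured TCP pose, the force, the opening and the grip force at its end, in the units of the state.
- arm.read_state(): the state, without advancing time (a new reading comes with each control period).
- imaging.get_image(name): name is "scene" or "top"; returns a dict with "frame" (384x512x3 uint8, red, green, blue), "fx", "fy", "cx", "cy" (pixels), "extrinsics" (4x4, takes a point from world to camera coordinates). Camera axes: x right, y down, z forward; pixel columns grow to the right and rows downward; lengths in mm; the calibration is good to about 2 mm. A picture is of the moment at which its call begins. There is no depth.
- job.job_done(): hands the job in; it is judged then, once.
Trained networks look in a picture, given as the dict that the camera call returned (one of the last four; its "shot" number tells which), for a name from the list of things; names that differ only in an ending like _2 or _b are one class to them, and where a whole thing is asked for, a point or a joint stands for the part that bears it (a point fixed in the world has none). Each returns a list of dicts, best first, with "score" (0 to 1); they miss things now and then, are a little off and sometimes report something else, mostly with a low value. They report only what shows in the picture. A call takes as long as a camera call. They do not tell look-alikes from the thing itself.
- models.spot_in(picture, query): "rect" ([left, top, right, bottom] in pixels, round what is visible of it).
- models.tip_of(picture, query): "pixel" ([column, row] in pixels: a listed point, or the origin of a listed thing).
The state is a dict: "clock": time; "joints": joint angles; "joint_vel": joint speeds; "joint_efforts": joint torques, N m; "position": TCP position; "ee_rot": TCP orientation; "contact_force": force on the tool from outside, world axes, zero at the start; "wrist_torque": the same for the moment, N m; "gripper_width": finger opening in mm; "grasp_force": force on a finger pad.
Only numpy, scipy, OpenCV 4.12 (cv2) and the standard library are available. Lean on these libraries where they do the work, as an engineer would, in place of code of your own. Each camera call takes 0.05 s, during which the arm holds its last target. There are 200 camera calls.

## Task

Slide the upright aluminium packing plate down into whichever of the two gaps beside the jig's tile is wide enough for it, never forcing it at the narrow one, until it stands on the jig's floor, and let go of it while the sprung tile is still up. Then press the tile down gently with the fingertips until its top is flush with the steel rim, and finish while still holding it down there, clear of the packing plate. Leave the grease tin, the cover and the brass float where they are.

Things in the scene. Friction and masses are not known exactly. Their poses are not given: they have to be found in the camera images.
- spacer: loose aluminium packing plate standing upright on the bench, 60 (x) x 12 (y, its thickness) x 62 mm (z), 0.13 kg; the lowest 5 mm are a foot only 9 mm thick, as a lead-in; three dark lines mark where to grip it near the top. Origin: centre of its underside; z up.
- jig: fixed jig: black base 112 (x) x 166 (y) x 8 mm, its top the gaps' floor. Steel end bars at x = +-44 mm, 12 mm wide, 76 mm clear between them; their tops, 30 mm above the bench, are the rim. Across y: cheek, gap, tile (80 mm), gap, cheek. The cheeks are centred 63 mm from the centre, either way round. Wide gap 15 mm, centred 47.5 mm from the centre; narrow 8 mm; 22 mm deep. Origin: centre of its underside
- thin_cheek: fixed steel bar of the jig, 76 (x) x 16 (y) x 22 mm, top level with the rim; the gap between it and the tile is the wide one, 15 mm. Origin: centre of its underside, 8 mm above the bench; axes parallel to the jig's.
- thick_cheek: fixed steel bar of the jig, 76 (x) x 30 (y) x 22 mm, top level with the rim; the gap between it and the tile is the narrow one, 8 mm. Origin: centre of its underside, 8 mm above the bench; axes parallel to the jig's.
- tile_top (a point): centre of the top face of the brake-lining tile (dull pale grey slab with four brass rivets, 70 x 80 x 12 mm, in the middle of the jig). 36 mm above the bench when up, 30 mm when flush with the rim; it only moves straight up and down.
- tile (a joint): how far the sprung tile is pressed down (m): 0 = up, standing 6 mm proud of the rim; 0.006 = fully home on its stop, flush with the rim. It springs back when let go; the push needed grows from about 7 N to about 13 N at the stop.
- grease_tin: bystander: closed green and grey round tin, 70 mm across, 39 mm high. Origin: centre of its underside.
- float_cover: bystander: light metal float-chamber cover, 60 x 74 x 24 mm. Origin: centre of its underside.
- brass_float: bystander: small round brass float, 37 mm across, 27 mm high. Origin: centre of its underside.
Not all that is in view belongs to the job. What is meant by the spacer is not brown, green or pink, and is the larger of those in its own colour.

How it is judged:
By the outcome, as a careful person would: the job done as asked, in the order asked, and still so for the second after the job is handed in, while the arm keeps its last pose, push and grip.
It also fails if it takes over 48 s, if anything falls off the work surface, if the arm or the gripper's body presses on something with over 40 N, if the wrist force passes 120 N, or if a joint passes its speed limit or range.

## Working session

There is one attempt and no reset: what is moved stays moved. The work goes in short steps, Python scripts to look and compute and a tool call to move; the robot and the scene stay as the last step left them, time stands still between calls to the robot, and variables do not carry over. Pictures are saved under pics/ and viewed, at most 10 in all, crops included, and the job is handed in when it is done.

Besides the shell and the picture viewer there is one more tool, called after "Emit:" in YAML: its name, and indented under it one key for each argument. arm_command: Moves the arm, as the interface text tells. Its arguments: {"type":"object","properties":{"rows":{"type":"array"}},"required":["rows"]}

```bash
mkdir -p pics; cat > h.py <<'E'
import numpy as np, cv2
from bench import arm, imaging, job, models
def ray(p,px):
    E=np.array(p["extrinsics"]);R,t=E[:3,:3],E[:3,3]
    d=R.T@np.array([(px[0]-p["cx"])/p["fx"],(px[1]-p["cy"])/p["fy"],1]);return -R.T@t,d
def at(p,px,z):
    c,d=ray(p,px);return (c+d*(z-c[2])/d[2])[:2]
def proj(p,P):
    E=np.array(p["extrinsics"]);q=E[:3,:3]@np.array(P)+E[:3,3]
    return np.array([p["fx"]*q[0]/q[2]+p["cx"],p["fy"]*q[1]/q[2]+p["cy"]])
def save(n,im): cv2.imwrite("pics/"+n,cv2.cvtColor(im,cv2.COLOR_RGB2BGR))
E
python3 - <<'E'
from h import *
np.set_printoptions(precision=1,suppress=True)
Z=dict(spacer=0,jig=0,thin_cheek=8,thick_cheek=8,tile_top=36,grease_tin=0,float_cover=0,brass_float=0)
for n in("scene","top"):
    p=imaging.get_image(n);save(n+"0.png",p["frame"]);print(n,ray(p,(256,192))[0])
    for k,z in Z.items():
        for r in models.tip_of(p,k)[:3]: print(k,round(r["score"],2),np.array(r["pixel"]),at(p,r["pixel"],z))
    for r in models.spot_in(p,"spacer")[:4]: print("box",round(r["score"],2),np.array(r["rect"]))
print(arm.read_state()["ee_rot"])
E
```

```text
scene [  56.5 -254.7  853.9]
spacer 0.9 [216.8 218.8] [410.1 320.6]
spacer 0.82 [190.  192.2] [411.1 421.9]
spacer 0.78 [164.8 228.4] [310.8 373.9]
jig 0.95 [297.2 216. ] [545.8 210.7]
thin_cheek 0.56 [282.3 195. ] [557.4 271.6]
thick_cheek 0.88 [311.6 234.1] [530.5 151.6]
tile_top 0.97 [296.7 204.6] [545.6 214.1]
grease_tin 0.71 [310.2 152.9] [703.7 330.9]
grease_tin 0.67 [220.6 283.8] [317.3 187.7]
float_cover 0.64 [220.  284.9] [314.9 186.5]
float_cover 0.25 [295.4 215.1] [544.6 215.1]
brass_float 0.69 [285.3 136.7] [697.8 413.6]
brass_float 0.65 [313.7 233.1] [540.1 154.3]
box 0.92 [150.7 201.  172.  236.8]
box 0.72 [214.7 151.3 239.2 182.7]
box 0.6 [176.5 176.1 196.2 192.9]
box 0.6 [200.2 198.1 229.7 225.9]
top [346.9 304.9 875.6]
spacer 0.69 [214.3 161.5] [592.8 367.7]
spacer 0.6 [185.4 250.1] [410.1 425.3]
spacer 0.59 [197.1 200.4] [510.8 402.8]
jig 0.64 [292.1 180.5] [549.9 206.9]
thin_cheek 0.72 [257.5 174.8] [561.  278.4]
thick_cheek 0.57 [319.8 185. ] [537.8 151.5]
tile_top 0.78 [292.9 177.7] [547.2 209.1]
grease_tin 0.56 [236.1 112. ] [701.7 321.3]
float_cover 0.8 [308.8 292.6] [323.8 182.2]
brass_float 0.59 [193.  115.7] [694.6 413.2]
brass_float 0.43 [236.1 113.9] [697.4 321.3]
box 0.71 [207.7 144.  214.1 174.1]
box 0.61 [182.6 183.1 201.8 219.1]
box 0.61 [229.5 236.1 250.7 264.4]
box 0.56 [200.1 285.5 220.1 322.2]
[ 1.  -0.2 -0.  -0. ]
```

View pics/scene0.png

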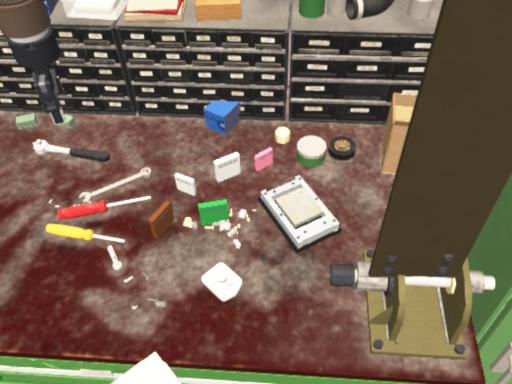

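View pics/top0.png

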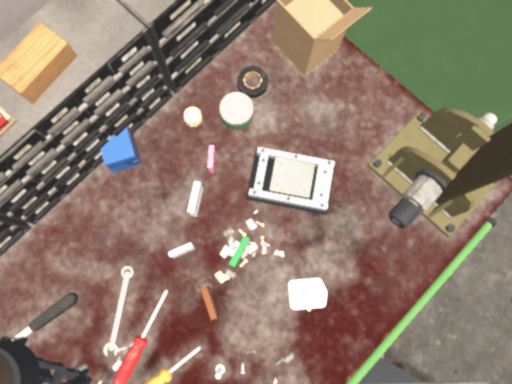

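The scene shows two pale plates. The larger is at (227,166) in scene and (194,199) in top, so it is the spacer; the smaller is at (186,184) and (180,250). The jig is at (298,212) in scene and (292,180) in top.

```bash
python3 - <<'E'
from h import *
T=imaging.get_image("top")["frame"];S=imaging.get_image("scene")["frame"]
f=lambda im,x,y,w,h,W,H: cv2.resize(im[y:y+h,x:x+w],(W,H),interpolation=cv2.INTER_CUBIC)
a=np.hstack([f(T,170,170,50,50,400,300*400//400) if 0 else f(T,170,175,50,38,400,300), f(S,205,148,50,38,400,300)])
b=np.hstack([f(T,242,143,100,75,400,300), f(S,253,172,100,75,400,300)])
save("crop1.png",np.vstack([a,b]))
E
```

```text
(no output)
```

View pics/crop1.png

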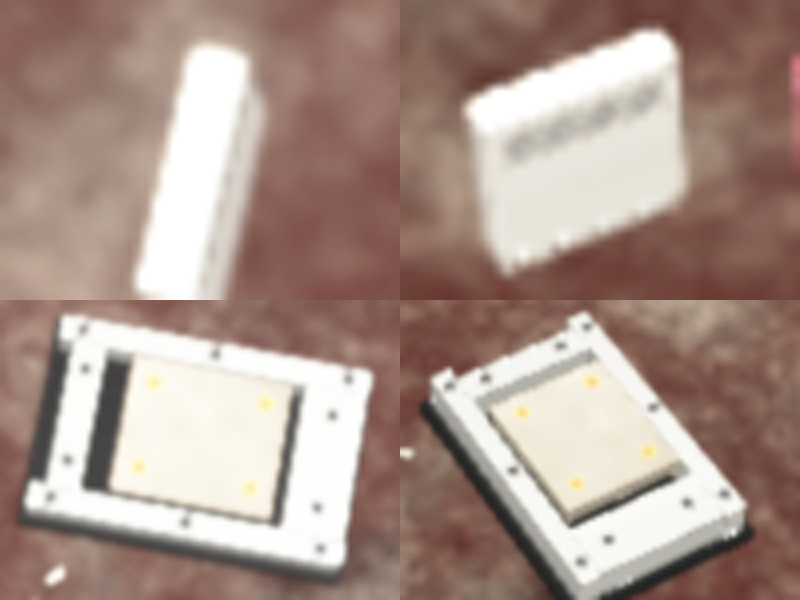

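The larger plate has the grip lines. Its top face in the top image runs from about (197,181) to (190,213). In the top image the jig's wide gap is on the left of the tile at (256,175) and the narrow gap is on the right. I'll fit both poses by silhouette.

```bash
cat >> h.py <<'E'
from scipy.optimize import minimize
from scipy.spatial.transform import Rotation as Ro
def box(sx,sy,z0,z1): return np.array([[a*sx/2,b*sy/2,z] for a in(-1,1) for b in(-1,1) for z in(z0,z1)])
SP=np.vstack([box(60,12,5,62),box(60,9,0,5)])
def hullpx(p,pts,x,y,yaw):
    W=pts@Ro.from_euler("z",yaw).as_matrix().T+[x,y,0]
    return cv2.convexHull(np.array([proj(p,w) for w in W],np.float32))
def mask(p,x,y,z,r,hull=True):
    u=proj(p,(x,y,z));m=(p["frame"].min(2)>165).astype(np.uint8)
    n,l,s,c=cv2.connectedComponentsWithStats(m)
    k=min((i for i in range(1,n) if s[i,4]>60),key=lambda i:np.linalg.norm(c[i]-u));m=(l==k).astype(np.uint8)
    return cv2.convexHull(cv2.findNonZero(m).astype(np.float32)) if hull else m
def fit(ps,make,x0,hulls,step):
    K=8
    T=[]
    for h in hulls:
        o=h.reshape(-1,2).min(0)-8;im=np.zeros((150*K,150*K),np.uint8)
        cv2.fillConvexPoly(im,np.round((h.reshape(-1,2)-o+.5)*K).astype(int),1)
        im=cv2.dilate(im,np.ones((K-1,K-1),np.uint8));T.append((o,im))
    def cost(v):
        s=0;pts=make(v)
        for p,(o,im) in zip(ps,T):
            g=np.zeros_like(im);cv2.fillConvexPoly(g,np.round((hullpx(p,pts,*v[:3]).reshape(-1,2)-o+.5)*K).astype(int),1)
            s+=(g^im).sum()/(g|im).sum()
        return s
    S=np.array([x0]+[np.array(x0)+np.eye(len(x0))[i]*step[i] for i in range(len(x0))])
    return minimize(cost,x0,method="Nelder-Mead",options=dict(initial_simplex=S,maxfev=400))
E
python3 - <<'E'
from h import *
np.set_printoptions(precision=3,suppress=True)
ps=[imaging.get_image("top"),imaging.get_image("scene")]
for sel in([0,1],[0],[1]):
    q=[ps[i] for i in sel]
    hs=[mask(p,511,403,40,0) for p in q]; print([h.reshape(-1,2).min(0).tolist()+h.reshape(-1,2).max(0).tolist() for h in hs])
    b=min((fit(q,lambda v:SP,[511,403,a],hs,[8,8,.3]) for a in(-.6,0,.6,1.2)),key=lambda r:r.fun);print("spacer",sel,b.x,b.fun)
    hj=[mask(p,547,211,30,0) for p in q]
    yw=np.arctan2(278-151,561-538)-np.pi/2
    b=fit(q,lambda v:box(100,v[3],8,30),[547,211,yw,156],hj,[8,8,.1,6]);print("jig",b.x,b.fun,yw)
E
```

```text
[[187.0, 180.0, 202.0, 216.0], [213.0, 152.0, 240.0, 181.0]]
spacer [0, 1] [507.69  404.198  -0.223] 0.20776654333826536
jig [550.891 211.15   -0.203 159.774] 0.0435878892694081 -0.1791604992104152
[[187.0, 180.0, 202.0, 216.0]]
spacer [0] [509.154 403.847  -0.238] 0.1391110775731965
jig [551.257 210.991  -0.204 160.741] 0.011440323928273025 -0.1791604992104152
[[213.0, 152.0, 240.0, 181.0]]
spacer [1] [507.06  404.294  -0.238] 0.05194870505406085
jig [550.452 212.099  -0.205 157.331] 0.015276300510348461 -0.1791604992104152
```

```bash
cat >> h.py <<'E'
def rel(pos,yaw):
    "shift/turn from the present TCP to pos, tool down, tool y along world direction yaw+90deg"
    s=arm.read_state();R0=Ro.from_quat(s["ee_rot"])
    best=None
    for k in(0,np.pi):
        R=Ro.from_euler("z",yaw+k)*Ro.from_euler("x",np.pi)
        v=(R0.inv()*R).as_rotvec()
        if best is None or np.linalg.norm(v)<np.linalg.norm(best): best=v
    l=R0.inv().apply(np.array(pos)-s["position"])
    print("clock",round(s["clock"],2),"pos",np.round(s["position"],1),"F",np.round(s["contact_force"],1),"w",round(s["gripper_width"],1),"LIN",np.round(l,1).tolist(),"ROT",np.round(best,3).tolist())
E
python3 - <<'E'
from h import *
rel((508,404,120),-.23)
E
```

```text
clock 1.2 pos [249.5 573.  231.3] F [ 0.7  0.1 -0.5] w 85.3 LIN [304.4, 51.7, 111.3] ROT [0.0, -0.0, -0.181]
```

Emit:
arm_command:
  rows:
    - {"grip": 1, "linear": [55, 9, 18], "rot": [0, 0, -0.03]}
    - {"grip": 1, "linear": [110, 18, 38], "rot": [0, 0, -0.06]}
    - {"grip": 1, "linear": [165, 27, 58], "rot": [0, 0, -0.1]}
    - {"grip": 1, "linear": [220, 37, 78], "rot": [0, 0, -0.14]}
    - {"grip": 1, "linear": [270, 46, 98], "rot": [0, 0, -0.17]}
    - {"grip": 1, "linear": [304, 52, 111], "rot": [0, 0, -0.18]}
    - {"grip": 1, "linear": [304, 52, 111], "rot": [0, 0, -0.18]}
    - {"grip": 1, "linear": [304, 52, 111], "rot": [0, 0, -0.18]}

```text
clock: 2.2
position: [507.5, 404.3, 120.6]
ee_rot: [0.993, -0.115, 0.0, -0.0]
contact_force: [-0.7, 0.2, 0.1]
gripper_width: 85.8
grasp_force: 0.0
```

```bash
python3 - <<'E'
from h import *
rel((508,404,34),-.23)
s=arm.read_state();print(s["joints"],Ro.from_quat(s["ee_rot"]).as_matrix().round(3))
T=imaging.get_image("top");S=imaging.get_image("scene")
f=lambda im,x,y: cv2.resize(im[y:y+150,x:x+100],(400,600),interpolation=cv2.INTER_CUBIC)
for p in(T,S): print(proj(p,s["position"]),[proj(p,(508,404,z)) for z in(0,62)])
save("c2.png",np.hstack([f(T["frame"],140,120),f(S["frame"],180,80)]))
E
```

```text
clock 2.2 pos [507.5 404.3 120.6] F [-0.7  0.2  0.1] w 85.8 LIN [0.6, 0.2, 86.6] ROT [-0.0, -0.0, -0.001]
[ 9.21566570e-01  5.14201075e-01 -7.43775253e-02  3.80836136e-05
 -9.81722809e-01  4.18353847e-01] [[ 0.973 -0.229  0.   ]
 [-0.229 -0.973  0.   ]
 [ 0.    -0.    -1.   ]]
[188.78143385 189.84004282] [array([196.51625761, 201.74446358]), array([192.88802552, 195.9036631 ])]
[224.40948967 137.68156656] [array([228.30795128, 175.73141017]), array([226.51762004, 156.91472485])]
```

View pics/c2.png

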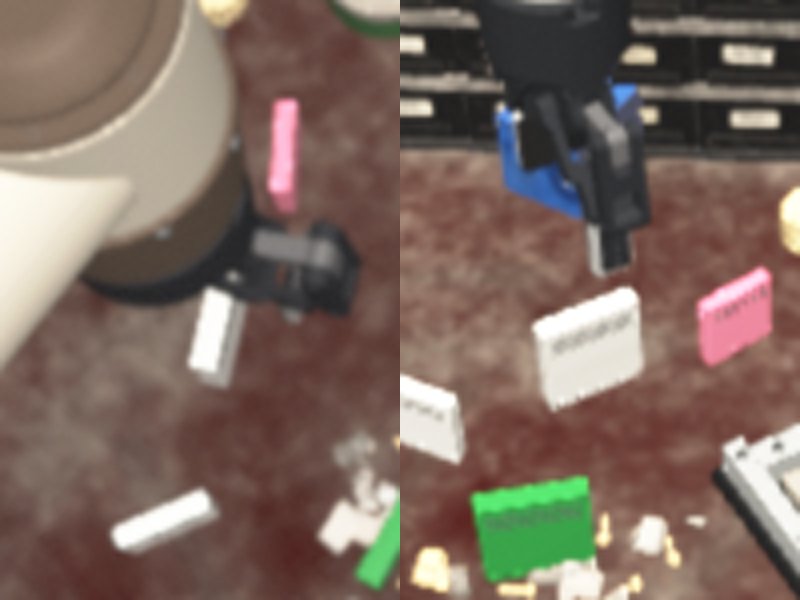

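The open fingers straddle the plate at scene crop (590,350), and the way down is clear. I'll descend, then close.

Emit:
arm_command:
  rows:
    - {"grip": 1, "linear": [0.5, 0, 30], "rot": [0, 0, 0]}
    - {"grip": 1, "linear": [0.5, 0, 60], "rot": [0, 0, 0]}
    - {"grip": 1, "linear": [0.5, 0, 78], "rot": [0, 0, 0]}
    - {"grip": 0.8, "linear": [0.5, 0, 86], "rot": [0, 0, 0]}
    - {"grip": 0.5, "linear": [0.5, 0, 86], "rot": [0, 0, 0]}
    - {"grip": 0.35, "linear": [0.5, 0, 86], "rot": [0, 0, 0]}
    - {"grip": 0.25, "linear": [0.5, 0, 86], "rot": [0, 0, 0]}
    - {"grip": 0.15, "linear": [0.5, 0, 86], "rot": [0, 0, 0]}
    - {"grip": 0, "linear": [0.5, 0, 86], "rot": [0, 0, 0]}
    - {"grip": 0, "linear": [0.5, 0, 86], "rot": [0, 0, 0]}

```text
clock: 3.55
position: [508.3, 404.1, 35.0]
ee_rot: [0.993, -0.115, 0.0, -0.0]
contact_force: [0.0, -0.5, 1.9]
gripper_width: 11.0
grasp_force: 59.4
```

Emit:
arm_command:
  rows:
    - {"grip": 0, "linear": [0, 0, 0], "rot": [0, 0, 0]}
    - {"grip": 0, "linear": [0, 0, 0], "rot": [0, 0, 0]}
    - {"grip": 0, "linear": [0, 0, 0], "rot": [0, 0, 0]}

```text
clock: 3.92
position: [508.3, 404.1, 35.0]
ee_rot: [0.993, -0.115, 0.0, -0.0]
contact_force: [0.1, -0.5, 4.7]
gripper_width: 10.9
grasp_force: 59.7
```

```bash
python3 - <<'E'
from h import *
rel((561,258,112),-.204);print(arm.read_state()["grasp_force"])
E
```

```text
clock 3.92 pos [508.3 404.1  35. ] F [ 0.1 -0.5  4.7] w 10.9 LIN [84.7, 130.1, -77.1] ROT [-0.001, -0.001, -0.027]
59.725980162620544
```

Emit:
arm_command:
  rows:
    - {"grip": 0, "linear": [0, 0, -25], "rot": [0, 0, 0]}
    - {"grip": 0, "linear": [0, 0, -60], "rot": [0, 0, 0]}
    - {"grip": 0, "linear": [10, 20, -77], "rot": [0, 0, -0.01]}
    - {"grip": 0, "linear": [35, 55, -77], "rot": [0, 0, -0.02]}
    - {"grip": 0, "linear": [62, 95, -77], "rot": [0, 0, -0.027]}
    - {"grip": 0, "linear": [80, 122, -77], "rot": [0, 0, -0.027]}
    - {"grip": 0, "linear": [84.7, 130, -70], "rot": [0, 0, -0.027]}
    - {"grip": 0, "linear": [84.7, 130, -50], "rot": [0, 0, -0.027]}
    - {"grip": 0, "linear": [84.7, 130, -46], "rot": [0, 0, -0.027]}
    - {"grip": 0, "linear": [84.7, 130, -46], "rot": [0, 0, -0.027]}

```text
clock: 5.18
position: [560.3, 258.3, 79.7]
ee_rot: [0.995, -0.101, -0.0, 0.0]
contact_force: [0.3, 0.2, -1.9]
gripper_width: 11.3
grasp_force: 58.9
```

```bash
python3 - <<'E'
from h import *
rel((561,258,40),-.204)
s=arm.read_state();print(s["grasp_force"])
T=imaging.get_image("top");S=imaging.get_image("scene")
h=s["position"][2]-35
J=lambda x,y,z:(550.9+x*np.cos(.204)+y*np.sin(.204),211.3-x*np.sin(.204)+y*np.cos(.204),z)
out=[]
for p,(x,y) in((T,(235,130)),(S,(245,120))):
    k=5.;M=cv2.resize(p["frame"][y:y+100,x:x+80],(400,500),interpolation=cv2.INTER_CUBIC)
    pl=lambda P,c:cv2.polylines(M,[np.round([(proj(p,q)-[x,y]+.5)*k for q in P]).astype(int)],True,c,1,cv2.LINE_AA)
    pl([J(a,b,30) for a,b in((-38,40),(38,40),(38,55),(-38,55))],(255,0,0))
    pl([J(a,b,36) for a,b in((-35,-40),(35,-40),(35,40),(-35,40))],(0,0,255))
    W=SP@Ro.from_euler("z",-.204).as_matrix().T+[s["position"][0],s["position"][1],h]
    pl(W[[8,12,14,10]],(0,160,0)); pl(W[[0,4,6,2]],(0,255,255));pl(W[[1,5,7,3]],(255,0,255))
    out.append(M)
save("c3.png",np.hstack(out))
E
```

```text
clock 5.17 pos [560.3 258.3  79.7] F [ 0.3  0.2 -1.9] w 11.3 LIN [0.8, 0.1, 39.7] ROT [0.001, 0.001, 0.001]
58.922810554504395
```

View pics/c3.png

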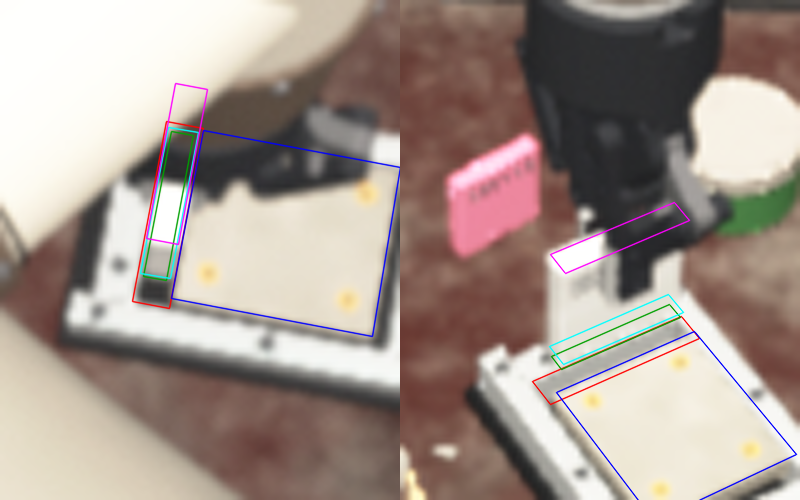

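The overlay agrees with the plate to about a pixel. The gap is less certain, so I'll check it using the rivets: top (280.3,163.5), (308.3,168.8), (276.8,184.8), (304.5,190) and scene (283.5,200), (301,192.5), (315,210), (297,218).

```bash
python3 - <<'E'
from h import *
np.set_printoptions(precision=2,suppress=True)
R={"top":[(280.3,163.5),(308.3,168.8),(276.8,184.8),(304.5,190)],"scene":[(283.5,200),(301,192.5),(315,210),(297,218)]}
for n in R:
    p=imaging.get_image(n)
    m=cv2.cvtColor(p["frame"],cv2.COLOR_RGB2HSV)[...,1].astype(float)
    q=[]
    for a in R[n]:
        x,y=int(round(a[0])),int(round(a[1]));w=m[y-3:y+4,x-3:x+4].copy();w=np.clip(w-np.median(w)-15,0,None)
        Y,X=np.mgrid[y-3:y+4,x-3:x+4];q.append((( w*X).sum()/w.sum(),(w*Y).sum()/w.sum()) if w.sum()>0 else a)
    W=np.array([at(p,a,36) for a in R[n]]);V=np.array([at(p,a,36) for a in q])
    print(n,"manual",W.tolist(),W.mean(0),"\n",V,V.mean(0))
E
```

```text
top manual [[576.7141905885662, 233.28631134081405], [565.0144164498454, 177.78677915513902], [533.2189060615065, 241.51575582583376], [521.9509374196676, 187.14741140562876]] [549.22 209.93] 
 [[570.43 230.59]
 [566.79 178.69]
 [534.31 242.76]
 [522.63 187.96]] [548.54 210.  ]
scene manual [[533.2657570308443, 242.03350400838568], [575.9453696239377, 232.52350786201268], [564.1552952721586, 177.9052854187312], [521.1977061226177, 187.51278262643896]] [548.64 209.99] 
 [[533.1  243.37]
 [576.2  234.41]
 [564.67 179.34]
 [521.51 189.01]] [548.87 211.53]
```

Emit:
arm_command:
  rows:
    - {"grip": 0, "linear": [-1, 0.5, 0], "rot": [0, 0, 0]}
    - {"grip": 0, "linear": [-1, 0.5, 6], "rot": [0, 0, 0]}
    - {"grip": 0, "linear": [-1, 0.5, 11], "rot": [0, 0, 0]}
    - {"grip": 0, "linear": [-1, 0.5, 14], "rot": [0, 0, 0]}
    - {"grip": 0, "linear": [-1, 0.5, 16], "rot": [0, 0, 0]}
    - {"grip": 0, "linear": [-1, 0.5, 18], "rot": [0, 0, 0]}
    - {"grip": 0, "linear": [-1, 0.5, 18], "rot": [0, 0, 0]}

```text
clock: 6.25
position: [559.6, 257.5, 62.1]
ee_rot: [0.995, -0.102, -0.0, 0.0]
contact_force: [-0.2, -0.4, -1.0]
gripper_width: 10.5
grasp_force: 58.9
```

Emit:
arm_command:
  rows:
    - {"grip": 0, "linear": [0, 0, 1.5], "rot": [0, 0, 0]}
    - {"grip": 0, "linear": [0, 0, 3], "rot": [0, 0, 0]}
    - {"grip": 0, "linear": [0, 0, 4.5], "rot": [0, 0, 0]}
    - {"grip": 0, "linear": [0, 0, 6], "rot": [0, 0, 0]}
    - {"grip": 0, "linear": [0, 0, 6], "rot": [0, 0, 0]}

```text
clock: 6.88
position: [559.5, 257.5, 56.2]
ee_rot: [0.995, -0.102, -0.0, 0.0]
contact_force: [0.4, 0.1, -1.2]
gripper_width: 11.1
grasp_force: 58.9
```

Now bottom at about z=21, inside without contact. I'll continue to just above the floor (TCP about 43).

Emit:
arm_command:
  rows:
    - {"grip": 0, "linear": [0, 0, 3], "rot": [0, 0, 0]}
    - {"grip": 0, "linear": [0, 0, 6], "rot": [0, 0, 0]}
    - {"grip": 0, "linear": [0, 0, 9], "rot": [0, 0, 0]}
    - {"grip": 0, "linear": [0, 0, 11], "rot": [0, 0, 0]}
    - {"grip": 0, "linear": [0, 0, 12], "rot": [0, 0, 0]}
    - {"grip": 0, "linear": [0, 0, 12.5], "rot": [0, 0, 0]}
    - {"grip": 0, "linear": [0, 0, 12.5], "rot": [0, 0, 0]}

```text
clock: 7.75
position: [559.6, 257.6, 43.8]
ee_rot: [0.995, -0.102, 0.0, -0.0]
contact_force: [-1.5, -0.6, -1.6]
gripper_width: 10.8
grasp_force: 58.9
```

Emit:
arm_command:
  rows:
    - {"grip": 0, "linear": [0, 0, 0.4], "rot": [0, 0, 0]}
    - {"grip": 0, "linear": [0, 0, 0.8], "rot": [0, 0, 0]}
    - {"grip": 0, "linear": [0, 0, 1.2], "rot": [0, 0, 0]}
    - {"grip": 0, "linear": [0, 0, 1.2], "rot": [0, 0, 0]}

```text
clock: 8.25
position: [559.7, 257.6, 43.0]
ee_rot: [0.995, -0.102, 0.0, -0.0]
contact_force: [-0.9, -1.0, 1.9]
gripper_width: 11.1
grasp_force: 59.3
```

Contact has started at the expected height (floor). Release and raise.

Emit:
arm_command:
  rows:
    - {"grip": 0.3, "linear": [0, 0, 0], "rot": [0, 0, 0]}
    - {"grip": 0.5, "linear": [0, 0, 0], "rot": [0, 0, 0]}
    - {"grip": 0.6, "linear": [0, 0, 0], "rot": [0, 0, 0]}
    - {"grip": 0.6, "linear": [0, 0, 0], "rot": [0, 0, 0]}
    - {"grip": 0.6, "linear": [0, 0, -20], "rot": [0, 0, 0]}
    - {"grip": 0.6, "linear": [0, 0, -50], "rot": [0, 0, 0]}
    - {"grip": 0.6, "linear": [0, 0, -80], "rot": [0, 0, 0]}
    - {"grip": 0.6, "linear": [0, 0, -80], "rot": [0, 0, 0]}

```text
clock: 9.25
position: [561.1, 258.6, 125.6]
ee_rot: [0.995, -0.101, 0.002, -0.002]
contact_force: [-1.1, 0.6, -0.6]
gripper_width: 51.0
grasp_force: 0.0
```

```bash
python3 - <<'E'
from h import *
# press point: tile centre, 12 mm away from the plate
rel((549.5-.203*12,211-.979*12,60),-.204); s=arm.read_state(); print(s["joints"])
T=imaging.get_image("top")["frame"];S=imaging.get_image("scene")["frame"]
f=lambda im,x,y: cv2.resize(im[y:y+100,x:x+80],(400,500),interpolation=cv2.INTER_CUBIC)
save("c4.png",np.hstack([f(T,235,130),f(S,245,120)]))
E
```

```text
clock 9.25 pos [561.1 258.6 125.6] F [-1.1  0.6 -0.6] w 51.0 LIN [-2.1, 61.3, 65.3] ROT [-0.004, -0.004, 0.001]
[ 6.93793356e-01  4.59601294e-01 -1.56312238e-01  7.62174464e-04
 -9.48658903e-01  6.73229882e-01]
```

View pics/c4.png

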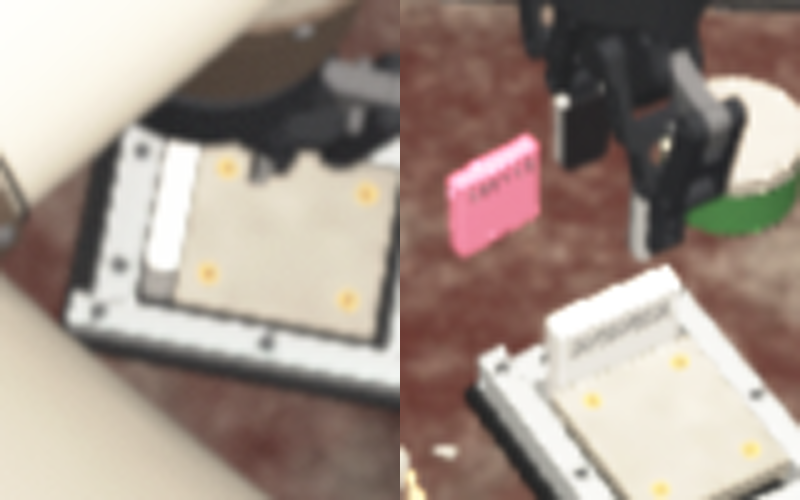

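The plate stands upright in the wide gap (scene crop (612,330)), flat and released. Next I'll shut the fingers and come down over the tile, a little away from the plate.

Emit:
arm_command:
  rows:
    - {"grip": 0.3, "linear": [-2, 20, 0], "rot": [-0.004, -0.004, 0]}
    - {"grip": 0, "linear": [-2, 45, 0], "rot": [-0.004, -0.004, 0]}
    - {"grip": 0, "linear": [-2, 57, 0], "rot": [-0.004, -0.004, 0]}
    - {"grip": 0, "linear": [-2, 57, 0], "rot": [-0.004, -0.004, 0]}
    - {"grip": 0, "linear": [-2, 57, 20], "rot": [-0.004, -0.004, 0]}
    - {"grip": 0, "linear": [-2, 57, 45], "rot": [-0.004, -0.004, 0]}
    - {"grip": 0, "linear": [-2, 57, 65], "rot": [-0.004, -0.004, 0]}
    - {"grip": 0, "linear": [-2, 57, 78], "rot": [-0.004, -0.004, 0]}
    - {"grip": 0, "linear": [-2, 57, 82], "rot": [-0.004, -0.004, 0]}
    - {"grip": 0, "linear": [-2, 57, 82], "rot": [-0.004, -0.004, 0]}

```text
clock: 10.6
position: [546.5, 202.4, 40.9]
ee_rot: [0.995, -0.102, -0.002, 0.002]
contact_force: [-0.1, -0.6, 0.8]
gripper_width: -0.0
grasp_force: 0.0
```

Emit:
arm_command:
  rows:
    - {"grip": 0, "linear": [0, 0, 1.5], "rot": [0, 0, 0]}
    - {"grip": 0, "linear": [0, 0, 3], "rot": [0, 0, 0]}
    - {"grip": 0, "linear": [0, 0, 4.5], "rot": [0, 0, 0]}
    - {"grip": 0, "linear": [0, 0, 5.5], "rot": [0, 0, 0]}
    - {"grip": 0, "linear": [0, 0, 6.5], "rot": [0, 0, 0]}
    - {"grip": 0, "linear": [0, 0, 6.5], "rot": [0, 0, 0]}

```text
clock: 11.35
position: [546.2, 202.3, 35.4]
ee_rot: [0.995, -0.101, -0.002, 0.002]
contact_force: [-2.7, -0.0, 8.2]
gripper_width: -0.2
grasp_force: 3.7
```

Emit:
arm_command:
  rows:
    - {"grip": 0, "linear": [0, 0, 1], "rot": [0, 0, 0]}
    - {"grip": 0, "linear": [0, 0, 2], "rot": [0, 0, 0]}
    - {"grip": 0, "linear": [0, 0, 3], "rot": [0, 0, 0]}
    - {"grip": 0, "linear": [0, 0, 4], "rot": [0, 0, 0]}
    - {"grip": 0, "linear": [0, 0, 4], "rot": [0, 0, 0]}

```text
clock: 11.98
position: [546.3, 202.3, 32.1]
ee_rot: [0.995, -0.101, -0.002, 0.002]
contact_force: [-4.0, -0.3, 10.0]
gripper_width: -0.2
grasp_force: 5.4
```

Emit:
arm_command:
  rows:
    - {"grip": 0, "linear": [0, 0, 0.5], "rot": [0, 0, 0]}
    - {"grip": 0, "linear": [0, 0, 1], "rot": [0, 0, 0]}
    - {"grip": 0, "linear": [0, 0, 1], "rot": [0, 0, 0]}

```text
clock: 12.35
position: [546.3, 202.3, 31.3]
ee_rot: [0.995, -0.101, -0.002, 0.002]
contact_force: [-3.3, -0.4, 12.1]
gripper_width: 0.0
grasp_force: 5.8
```

Emit:
arm_command:
  rows:
    - {"grip": 0, "linear": [0, 0, 0.5], "rot": [0, 0, 0]}
    - {"grip": 0, "linear": [0, 0, 1], "rot": [0, 0, 0]}
    - {"grip": 0, "linear": [0, 0, 1], "rot": [0, 0, 0]}

```text
clock: 12.72
position: [546.3, 202.2, 30.4]
ee_rot: [0.995, -0.101, -0.002, 0.002]
contact_force: [-3.8, -0.4, 12.7]
gripper_width: 0.2
grasp_force: 6.2
```

Emit:
arm_command:
  rows:
    - {"grip": 0, "linear": [0, 0, 0.4], "rot": [0, 0, 0]}
    - {"grip": 0, "linear": [0, 0, 0.8], "rot": [0, 0, 0]}
    - {"grip": 0, "linear": [0, 0, 0.8], "rot": [0, 0, 0]}
    - {"grip": 0, "linear": [0, 0, 0.8], "rot": [0, 0, 0]}

```text
clock: 13.22
position: [546.3, 202.3, 30.1]
ee_rot: [0.995, -0.101, -0.002, 0.002]
contact_force: [-5.6, -0.8, 14.2]
gripper_width: 0.2
grasp_force: 7.5
```

Emit:
arm_command:
  rows:
    - {"grip": 0, "linear": [0, 0, 0.4], "rot": [0, 0, 0]}
    - {"grip": 0, "linear": [0, 0, 0.8], "rot": [0, 0, 0]}
    - {"grip": 0, "linear": [0, 0, 0.8], "rot": [0, 0, 0]}
    - {"grip": 0, "linear": [0, 0, 0.8], "rot": [0, 0, 0]}

```text
clock: 13.72
position: [546.3, 202.3, 30.0]
ee_rot: [0.995, -0.101, -0.002, 0.002]
contact_force: [-7.1, -1.4, 19.1]
gripper_width: -0.3
grasp_force: 9.5
```

```bash
python3 - <<'E'
from h import *
T=imaging.get_image("top")["frame"];S=imaging.get_image("scene")["frame"]
f=lambda im,x,y: cv2.resize(im[y:y+100,x:x+80],(400,500),interpolation=cv2.INTER_CUBIC)
save("c5.png",np.hstack([f(T,250,130),f(S,255,145)]))
s=arm.read_state();print(s["contact_force"],s["position"],s["clock"])
E
```

```text
[-7.18246782 -0.29757239 19.3998189 ] [546.2992424  202.28504711  30.02925833] 13.825
```

View pics/c5.png

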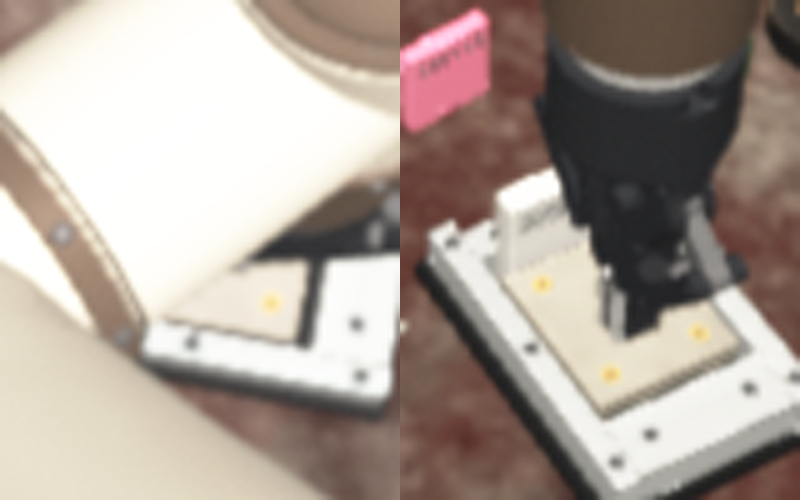

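The tile is on its stop (TCP z = 30.0, 19 N). The plate at scene crop (530,220) still stands seated, clear of the gripper.

```bash
python3 -c "from h import *; print(job.job_done())"
```

```text
the job is handed in; nothing more can be done
None
```

I handed the job in with the packing plate standing on the floor of the wide gap, released while the tile was still up, and the tile held flush at about 19 N, clear of the plate. The tin, cover and float were not touched, and the clock stood at about 14 s; the verdict was not reported back.

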